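# Meter two walnuts from the dispenser

### The job

Two nut dispensers stand on the worktop; take the one with the walnuts, the big nuts. Draw its bottom gate partly open by the knob, just far enough that two walnuts drop into the dish below and the third stays up in its chamber, then push the gate home again. Leave the gate of the hazelnut dispenser shut.

Things in the scene. Friction and masses are not known exactly. Their poses are not given: they have to be found in the camera images.
- walnut_dispenser: Fixed dispenser with three 30 mm walnuts (its twin, on either side, has 18 mm hazelnuts). Base 84 x 150 mm; on posts an open-topped clear hopper 45 x 127 mm, z 76 to 123 mm, its three chambers 37 x 37 mm in a row at y = +40, 0, -40 mm. Origin: centre of the base's underside; x across, y along the row, z up; the gate pulls out to -y.
- walnut_gate (a joint): Travel of the aluminium gate under the walnut hopper (m): 0 home at its stop, growing as pulled out along the dispenser's -y, 0.130 at the end; starts 0 to 0.010. The chamber at y = +40 mm opens first. The first walnut falls by 0.038, the second by 0.078, the third is safe up to 0.100: 0.090 drops two. Moves with 2 to 3 N and stays where left.
- walnut_knob (a point): Point on the axis of the walnut gate's knob, a wooden upright round knob of 22 mm diameter, z 83 to 123 mm; the point is at z 107 mm, to be gripped from above. It lies 118 mm from the dispenser's centre to -y when the gate is home, 45 mm clear of the hopper, and moves with the gate. Its axes are the dispenser's.
- walnut_dish: White oblong dish, loose, standing on the base under the walnut hopper: 62 x 128 x 34 mm, wall and floor 4 mm. Origin: centre of its underside (z 8 mm); x, y along the dispenser's.
- walnut_1: A whole walnut, light brown and round, 30 mm across; origin at its centre. At the start it lies in the chamber at y = +40 mm, the farthest from the knob.
- walnut_2: A whole walnut, light brown and round, 30 mm across; origin at its centre. At the start it lies in the middle chamber.
- walnut_3: A whole walnut, light brown and round, 30 mm across; origin at its centre. At the start it lies in the chamber at y = -40 mm, nearest the knob; it stays there.
- hazel_gate (a joint): Travel of the hazelnut dispenser's gate in m, same make: 0 home, growing as it is pulled out. It starts 0 to 0.010 and is to be left alone.

How it is judged (in metres and radians):
On the way:
1. with the walnut gate partly open (more than 50 mm), two walnuts lie in the dish and the third is still in its chamber (value of joint walnut_gate above 0.05 m and x of walnut_1 in the frame of walnut_dish between -0.03 and 0.03 m and y of walnut_1 in the frame of walnut_dish between -0.062 and 0.062 m and z of walnut_1 in the frame of walnut_dish between 0 and 0.04 m and x of walnut_2 in the frame of walnut_dish between -0.03 and 0.03 m and y of walnut_2 in the frame of walnut_dish between -0.062 and 0.062 m and z of walnut_2 in the frame of walnut_dish between 0 and 0.04 m and x of walnut_3 in the frame of walnut_dispenser between -0.022 and 0.022 m and y of walnut_3 in the frame of walnut_dispenser between -0.062 and -0.018 m and z of walnut_3 in the frame of walnut_dispenser between 0.075 and 0.12 m), for 0.1 s.
At the end, for the whole second after the job is handed in: The walnut gate is home again (within 12 mm), walnuts 1 and 2 lie at rest in the dish, walnut 3 is at rest in its chamber, and the dish stands level (10 degrees) within 20 mm of where it was (value of joint walnut_gate below 0.012 m and x of walnut_1 in the frame of walnut_dish between -0.03 and 0.03 m and y of walnut_1 in the frame of walnut_dish between -0.062 and 0.062 m and z of walnut_1 in the frame of walnut_dish between 0 and 0.04 m and x of walnut_2 in the frame of walnut_dish between -0.03 and 0.03 m and y of walnut_2 in the frame of walnut_dish between -0.062 and 0.062 m and z of walnut_2 in the frame of walnut_dish between 0 and 0.04 m and x of walnut_3 in the frame of walnut_dispenser between -0.022 and 0.022 m and y of walnut_3 in the frame of walnut_dispenser between -0.062 and -0.018 m and z of walnut_3 in the frame of walnut_dispenser between 0.075 and 0.12 m and angle between walnut_dish's own z axis and vertical below 0.17 rad and distance of walnut_dish from where it was at the start of the episode below 0.02 m and linear speed of each of walnut_1, walnut_2, walnut_3 below 0.05 m/s); the robot touches nothing.
It fails at once if the hazelnut gate is opened beyond 25 mm (value of joint hazel_gate above 0.025 m).
It also fails if it takes over 32 s, if anything falls off the work surface, if the arm or the gripper's body presses on something with over 40 N, if the wrist force passes 120 N, or if a joint passes its speed limit or range.

### The arm

A 7-joint arm with a two-finger parallel gripper is mounted at the origin on a cart in front of the work surface, level with it; the furniture and walls round the work are solid. World frame = base frame: x ahead of the robot, y to its left, z up, the work surface at z = 0. Lengths are in m, angles in degrees, forces in N, time in s.
With the tool pointing down it reaches from about 0.425 to 0.875 m from the base axis. Payload 4.7 kg.
Tool frame: the origin (TCP) lies midway between the tips of the shut fingers; the grasp point (between the pads) lies 19 mm behind it (manip.grip_depth is the distance from the TCP to the grasp point, in m); z points along the fingers, y is the line along which they close (so a half turn about z gives the same grasp; the last joint's range is limited). The gripper opens to 87 mm and grips with 3 to 60 N. Pads are 19 mm wide; open, the fingers measure 117 mm over their backs; the gripper's body (75 mm by 190 mm) begins 51 mm behind the grasp point.
Start: joints at [73.23, 18.392, -4.016, 83.108, 1.295, 78.541, -3.26], TCP at [0.196, -0.62, 0.223] pointing down, gripper open.
Joint ranges: [-163.93, 163.93], [-17.29, 119.83], [-79.2, 71.16], [3.27, 140.29], [-89.18, 269.18], [5.43, 117.66], [-154.24, 154.24]. Speed limits (degrees/s): [147.25, 147.25, 180, 180, 180, 180, 180].

### API

Orientations are given as a 3x3 rotation matrix whose columns are the frame's x, y, z axes.
In Python, from plant import manip, capture, boxes_of gives the robot as it stands.
- The arm moves only by the tool carry_out, never from a script. Its argument "increments" is a list of rows, each a list of 2 entries, a list of its own where there are three numbers: the shift along the tool's x, y, z scaled (see below), then the turn about the tool's z scaled (see below). In form: [[[tx, ty, tz], spin], ...]. A call has exactly 5 rows; each row is the pose to reach, as a shift and turn from the pose commanded when the call began, along the tool's axes at that moment, turning the shorter way round; what a row does not reach only later rows make up. The controller multiplies each number of a shift by 250 mm and each number of a turn by 180 degrees. A row lasts 1/10 s, in which the tool goes at most 50 mm and 8.59 degrees, less where a joint would pass 70% of its speed; a pose out of reach is approached as far as the arm can. A call with a number of a shift or a turn outside -1 to 1 is refused whole. A call with a gripper value outside its range is refused whole. "jaw" is the closure, from 0 (fully open) to 1 (shut), set as the call begins (left out, the last holds). The fingers move at their own pace and stop on an object; "force" is the grip in N (left out, the last holds). Time passes only in rows, so rows that repeat a pose let the fingers close, or fill a call up. It gives the time, the measured TCP pose, the force, the opening and the grip force at its end, in the units of the state.
- manip.read_state(): the state, without advancing time (a new reading comes with each control period).
- capture(name): name is "scene" or "top" or "wrist"; returns a dict with "frame" (384x512x3 uint8, red, green, blue), "mtx" (3x3 intrinsics, pixels), "k1" (the pictures are not rectified: a ray, as slopes to the right and down, at radius r is drawn at 1 + k1 r^2 times it, then the intrinsics apply), "rvec" (rotation vector, rad) and "tvec" (3), from world to camera coordinates, as OpenCV has them. Camera axes: x right, y down, z forward; pixel columns grow to the right and rows downward; lengths in m; the calibration is good to about 2 mm. A picture is of the moment at which its call begins. There is no depth.
- manip.finish_job(): hands the job in; it is judged then, once.
Trained networks look in the newest picture that a camera, given by its name, has taken for a name from the list of things; names that differ only in an ending like _2 or _b are one class to them, and where a whole thing is asked for, a point or a joint stands for the part that bears it (a point fixed in the world has none). Each returns a list of dicts, best first, with "score" (0 to 1); they miss things now and then, are a little off and sometimes report something else, mostly with a low value. They report only what shows in the picture. A call takes as long as a camera call.
- boxes_of(camera, name): "point" ([x, y, z] in m, in world coordinates, good to about 4 mm: the middle of the surface that is visible of it).
The state is a dict: "t": time; "joint_pos": joint angles; "dq": joint speeds; "effort": joint torques, N m; "ee_pos": TCP position; "tool_rot": TCP orientation; "wrist_force": force on the tool from outside, world axes, zero at the start; "moment": the same for the moment, N m; "grip_width": finger opening in m; "grip_force": force on a finger pad.
Only numpy, scipy, OpenCV 4.12 (cv2) and the standard library are available. Lean on these libraries where they do the work, as an engineer would, in place of code of your own. Each camera call takes 0.05 s, during which the arm holds its last target. There are 200 camera calls.

## Working session

There is one attempt and no reset: what is moved stays moved. The work goes in short steps, Python scripts to look and compute and a tool call to move; the robot and the scene stay as the last step left them, time stands still between calls to the robot, and variables do not carry over. Pictures are saved under pics/ and viewed, at most 10 in all, crops included, and the job is handed in when it is done.

Besides the shell and the picture viewer there is one more tool, called after "Emit:" in YAML: its name, and indented under it one key for each argument. carry_out: Moves the arm, as the interface text tells. Its arguments: {"type":"object","properties":{"increments":{"type":"array"},"jaw":{"type":"number"},"force":{"type":"number"}},"required":["increments"]}

```bash
mkdir -p pics; python3 - <<'E'
from plant import manip, capture, boxes_of
import cv2,numpy as np
ims=[]
for c in ["scene","top"]:
    d=capture(c); ims.append(d["frame"])
    for n in ["walnut_dispenser","walnut_knob","walnut_1","walnut_dish","walnut_gate","hazel_gate"]:
        print(c,n,[(np.round(b["point"],3).tolist(),round(b["score"],2)) for b in boxes_of(c,n)])
cv2.imwrite("pics/a.png",ims[0][:,:,::-1]);cv2.imwrite("pics/b.png",ims[1][:,:,::-1])
s=manip.read_state();print(s["t"],s["ee_pos"],np.round(s["tool_rot"],3).tolist(),manip.grip_depth,s["grip_width"])
E
```

```text
scene walnut_dispenser [([0.466, 0.384, 0.091], 0.65)]
scene walnut_knob [([0.479, 0.267, 0.093], 0.76)]
scene walnut_1 []
scene walnut_dish [([0.453, 0.376, 0.024], 0.94)]
scene walnut_gate [([0.483, 0.269, 0.094], 0.76)]
scene hazel_gate [([0.486, -0.09, 0.095], 0.62)]
top walnut_dispenser [([0.477, 0.363, 0.083], 0.78)]
top walnut_knob []
top walnut_1 [([0.484, 0.382, 0.096], 0.43)]
top walnut_dish []
top walnut_gate [([0.486, 0.303, 0.071], 0.72)]
top hazel_gate [([0.492, -0.012, 0.078], 0.81)]
0.7 [ 0.19631119 -0.6196697   0.2226243 ] [[0.953, 0.302, 0.0], [0.302, -0.953, -0.0], [-0.0, 0.0, -1.0]] 0.0187 0.0872510815413748
```

View pics/a.png

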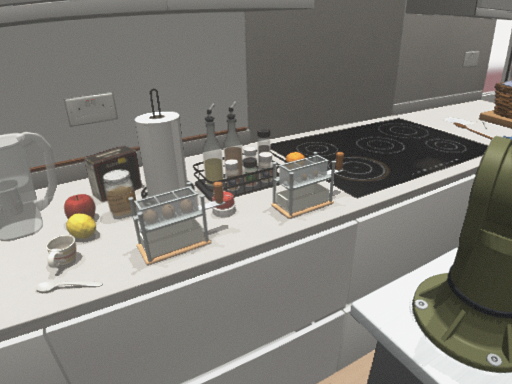

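View pics/b.png

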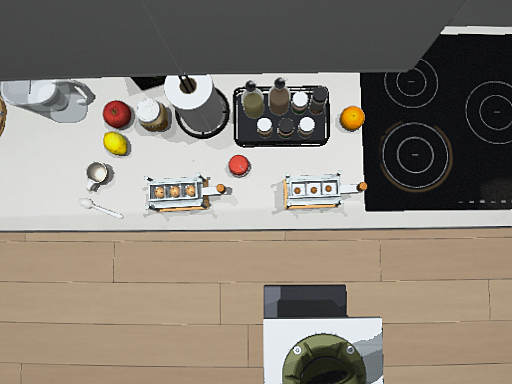

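The walnut dispenser is the left one: its knob is at about (221,189) in top and (217,190) in scene. The hazelnut dispenser is on the right, with its knob at about (362,187) in top.

```bash
cat > h.py <<'E'
import cv2,numpy as np
def ray(d,px):
    K=np.array(d["mtx"]);R=cv2.Rodrigues(np.array(d["rvec"]))[0]
    u=cv2.undistortPoints(np.array([[px]],float),K,np.array([d["k1"],0,0,0.]))[0,0]
    return -R.T@np.array(d["tvec"]),R.T@np.array([u[0],u[1],1])
def at(d,px,z):
    o,r=ray(d,px);return o+r*(z-o[2])/r[2]
def proj(d,P):
    return cv2.projectPoints(np.array(P,float),np.array(d["rvec"]),np.array(d["tvec"]),np.array(d["mtx"]),np.array([d["k1"],0,0,0.]))[0][:,0]
E
python3 - <<'E'
from plant import capture
from h import *
d=capture("top");s=capture("scene")
a=cv2.resize(d["frame"][165:225,135:245],None,fx=7,fy=7,interpolation=cv2.INTER_CUBIC)
cv2.imwrite("pics/c.png",a[:,:,::-1])
a=cv2.resize(s["frame"][170:265,120:240],None,fx=6,fy=6,interpolation=cv2.INTER_CUBIC)
cv2.imwrite("pics/d.png",a[:,:,::-1])
print(at(d,(221,189),.123),at(s,(218,184),.123),ray(d,(0,0))[0])
E
```

```text
[0.48678191 0.25656601 0.123     ] [0.48484541 0.26216022 0.123     ] [0.35252093 0.12448329 1.30346597]
```

View pics/c.png

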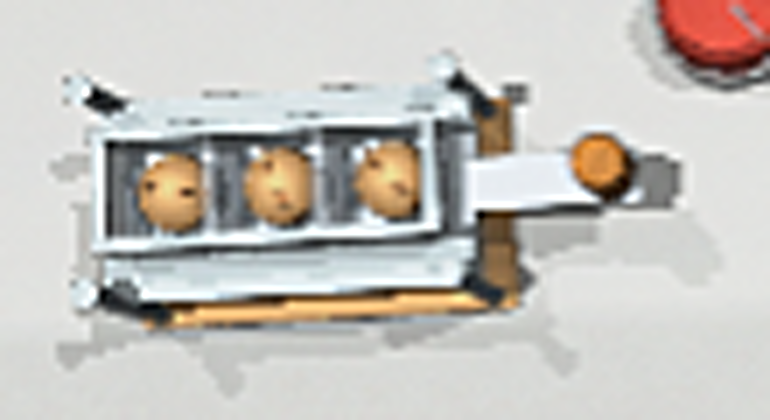

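View pics/d.png

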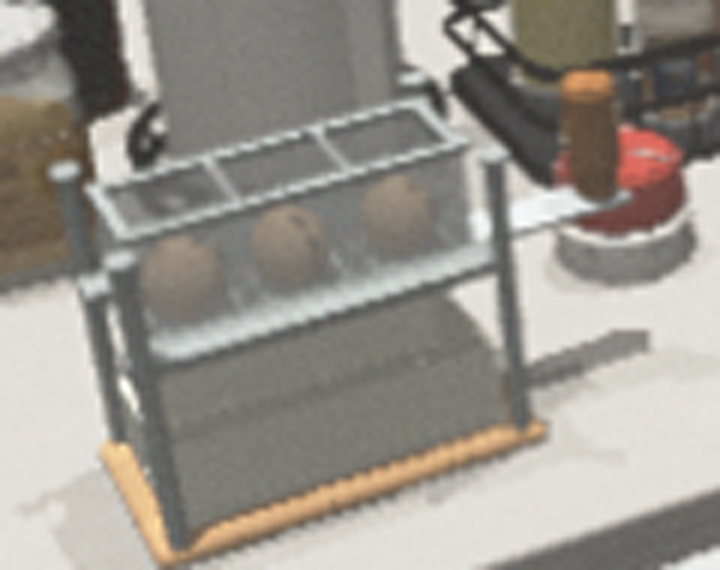

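```bash
python3 - <<'E'
from plant import capture
from h import *
d=capture("top");s=capture("scene")
f=lambda u,v:(135+(u+.5)/7-.5,165+(v+.5)/7-.5)
k=at(d,f(601,163),.123);k2=at(s,(217.9,183.7),.123);print(k,k2)
C=[at(d,f(*p),.123) for p in [(92,140),(440,120),(440,234),(97,252)]]
for c in C:print(c)
# base front edge z=.008
b=[at(d,f(*p),.008) for p in [(160,318),(515,300)]]; g=lambda u,v:(120+(u+.5)/6-.5,170+(v+.5)/6-.5)
b+=[at(s,g(*p),.008) for p in [(168,552),(545,425)]]
for i,j in [(C[0],C[1]),(C[3],C[2]),b[:2],b[2:]]:
    e=j-i;print("len",np.linalg.norm(e),"dir deg",np.degrees(np.arctan2(e[0],-e[1])))
c=sum(C)/4;e=k-c;print(c,"center->knob",np.linalg.norm(e),np.degrees(np.arctan2(e[0],-e[1])))
E
```

```text
[0.48967644 0.25800514 0.123     ] [0.4863863  0.26173854 0.123     ]
[0.50019017 0.44254921 0.123     ]
[0.50588943 0.31604148 0.123     ]
[0.46481542 0.31574688 0.123     ]
[0.4596198  0.43993402 0.123     ]
len 0.12663603765552692 dir deg 2.57947031328191
len 0.12429577400114136 dir deg 2.3956877928702363
len 0.14046534661584284 dir deg 2.3495426402920594
len 0.14435729752574478 dir deg 1.8235998658259256
[0.48262871 0.3785679  0.123     ] center->knob 0.12076857762206056 3.3455292991217456
```

```bash
cat >> h.py <<'E'
def inc(P,yaw=None):
    from plant import manip
    s=manip.read_state();R=np.array(s["tool_rot"]);y0=np.degrees(np.arctan2(R[1,0],R[0,0]))
    sh=R.T@(np.array(P)-s["ee_pos"])/.25
    sp=0 if yaw is None else -((yaw-y0+180)%360-180)/180
    print("t",s["t"],"pos",np.round(s["ee_pos"],4),"yaw",round(y0,2),"w",round(s["grip_width"],4),"q",np.round(s["joint_pos"],0),"F",np.round(s["wrist_force"],1))
    print("->",np.round(sh,4),round(sp,4))
E
python3 -c "
from h import *;inc((.36,-.45,.27),50)"
```

```text
t 0.9 pos [ 0.1963 -0.6197  0.2226] yaw 17.58 w 0.0868 q [73. 18. -4. 83.  1. 79. -3.] F [ 0.5 -0.2 -0.4]
-> [ 0.8293 -0.4493 -0.1896] -0.1801
```

Emit:
carry_out:
  increments:
    - [[0.166,-0.09,-0.04],-0.036]
    - [[0.332,-0.18,-0.08],-0.072]
    - [[0.498,-0.27,-0.12],-0.108]
    - [[0.664,-0.36,-0.16],-0.144]
    - [[0.83,-0.45,-0.19],-0.18]
  jaw: 0

```text
t: 1.4
ee_pos: [0.3614, -0.4484, 0.2711]
tool_rot: [[0.64, 0.769, 0.001], [0.769, -0.64, -0.001], [-0.001, 0.001, -1.0]]
wrist_force: [1.4, -1.1, 0.1]
grip_width: 0.0869
grip_force: 0.0
```

```bash
python3 -c "
from h import *;inc((.46,-.23,.27),70)"
```

```text
t 1.4 pos [ 0.3614 -0.4484  0.2711] yaw 50.24 w 0.0869 q [ 62.   9. -15.  89.   2.  82.   7.] F [ 1.4 -1.1  0.1]
-> [ 0.9238 -0.2554  0.0035] -0.1098
```

Emit:
carry_out:
  increments:
    - [[0.185,-0.051,0],-0.022]
    - [[0.37,-0.102,0],-0.044]
    - [[0.554,-0.153,0],-0.066]
    - [[0.739,-0.204,0],-0.088]
    - [[0.924,-0.255,0],-0.11]

```text
t: 1.9
ee_pos: [0.4604, -0.23, 0.2704]
tool_rot: [[0.343, 0.939, 0.001], [0.939, -0.343, -0.001], [-0.001, 0.001, -1.0]]
wrist_force: [0.3, -1.2, 0.3]
grip_width: 0.087
grip_force: 0.0
```

```bash
python3 -c "
from h import *;inc((.48,.0,.27),92.5)"
```

```text
t 1.9 pos [ 0.4604 -0.23    0.2704] yaw 69.93 w 0.087 q [ 50.   2. -27.  97.   1.  81.   3.] F [ 0.3 -1.2  0.3]
-> [ 0.8911 -0.242   0.0009] -0.1254
```

Emit:
carry_out:
  increments:
    - [[0.178,-0.048,0],-0.025]
    - [[0.356,-0.097,0],-0.05]
    - [[0.535,-0.145,0],-0.075]
    - [[0.713,-0.194,0],-0.1]
    - [[0.891,-0.242,0],-0.125]

```text
t: 2.4
ee_pos: [0.4799, -0.0001, 0.2704]
tool_rot: [[-0.043, 0.999, 0.001], [0.999, 0.043, -0.001], [-0.001, 0.001, -1.0]]
wrist_force: [0.9, 0.8, -0.0]
grip_width: 0.0869
grip_force: 0.0
```

```bash
python3 -c "
from h import *;inc((.488,.23,.25),92.5)"
```

```text
t 2.4 pos [ 4.799e-01 -1.000e-04  2.704e-01] yaw 92.45 w 0.0869 q [ 38.  -3. -40. 101.  -2.  81.   1.] F [ 0.9  0.8 -0. ]
-> [0.9182 0.0716 0.0806] -0.0003
```

Emit:
carry_out:
  increments:
    - [[0.184,0.014,0.016],0]
    - [[0.368,0.028,0.032],0]
    - [[0.55,0.043,0.048],0]
    - [[0.735,0.057,0.064],0]
    - [[0.918,0.072,0.08],0]

```text
t: 2.9
ee_pos: [0.4889, 0.2297, 0.2504]
tool_rot: [[-0.039, 0.999, 0.002], [0.999, 0.039, -0.001], [-0.001, 0.002, -1.0]]
wrist_force: [0.4, -0.7, -1.0]
grip_width: 0.0872
grip_force: 0.0
```

```bash
python3 - <<'E'
from plant import capture,boxes_of
from h import *
d=capture("wrist");cv2.imwrite("pics/e.png",d["frame"][:,:,::-1])
for n in ["walnut_knob","walnut_1"]: print([(np.round(b["point"],3).tolist(),round(b["score"],2)) for b in boxes_of("wrist",n)])
print(proj(d,[[.488,.26,.123],[.488,.26,.09]]))
inc((.488,.26,.25),92.5)
E
```

```text
[([0.485, 0.307, 0.072], 0.9)]
[([0.483, 0.339, 0.098], 0.97), ([0.488, 0.383, 0.096], 0.59)]
[[255.81821074 151.34306103]
 [255.81251904 146.16248681]]
t 3.05 pos [0.4874 0.2321 0.2499] yaw 92.71 w 0.087 q [ 21.   9. -54.  95.   7.  80. -31.] F [ 0.6 -0.6  0.3]
-> [ 0.1113  0.0076 -0.0003] 0.0012
```

View pics/e.png

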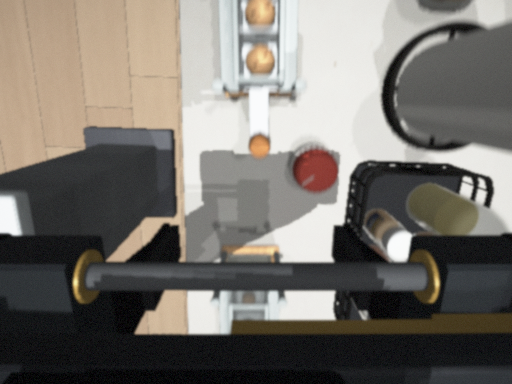

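Knob top is at about (260,146) in the wrist view, walnuts at (260,61) and (260,12), so the gate axis runs almost vertically through the image.

```bash
python3 - <<'E'
from plant import capture
from h import *
d=capture("wrist")
hsv=cv2.cvtColor(d["frame"],cv2.COLOR_RGB2HSV)[130:165,240:280]
m=((hsv[:,:,1]>140)&(hsv[:,:,0]<20)).astype('uint8')
n,l,st,c=cv2.connectedComponentsWithStats(m);i=1+np.argmax(st[1:,4]);p=c[i]+[240,130];print(p,st[i])
print(at(d,p,.115),at(d,(260,147),.123),at(d,(260,61),.098),at(d,(260,12),.098))
E
```

```text
[259.71631206 150.87943262] [ 13  11  17  21 141]
[0.48964198 0.26212668 0.115     ] [0.48957904 0.26705026 0.123     ] [0.48586238 0.34453322 0.098     ] [0.48373767 0.38599717 0.098     ]
```

```bash
python3 - <<'E'
from plant import capture
from h import *
d=capture("top");s=capture("scene");w=capture("wrist")
for z in (.03,.05,.07,.09): print(z,at(d,(238.5,165),z)[:2],at(s,(226,198),z)[:2],at(w,(316,170),z)[:2])
inc((.489,.263,.15),92.7)
E
```

```text
0.03 [0.56228558 0.21946209] [0.57622648 0.20712505] [0.56542111 0.22102698]
0.05 [0.55899119 0.21797044] [0.54155256 0.22158992] [0.56130603 0.2254052 ]
0.07 [0.5556968  0.21647878] [0.50687865 0.23605479] [0.55719096 0.22978342]
0.09 [0.55240242 0.21498712] [0.47220473 0.25051967] [0.55307588 0.23416163]
t 3.25 pos [0.4895 0.2264 0.25  ] yaw 92.13 w 0.0871 q [ 22.   9. -54.  95.   7.  80. -31.] F [-0.1 -0.2 -0.1]
-> [0.1469 0.0033 0.4   ] -0.0032
```

Emit:
carry_out:
  increments:
    - [[0.132,0.01,0.05],0]
    - [[0.132,0.01,0.2],0]
    - [[0.132,0.01,0.34],0]
    - [[0.132,0.01,0.4],0]
    - [[0.132,0.01,0.4],0]

```text
t: 3.75
ee_pos: [0.4895, 0.2589, 0.1482]
tool_rot: [[-0.038, 0.999, -0.003], [0.999, 0.038, -0.002], [-0.002, -0.004, -1.0]]
wrist_force: [0.0, -0.2, -0.7]
grip_width: 0.0872
grip_force: 0.0
```

```bash
python3 - <<'E'
from plant import capture
from h import *
d=capture("wrist");cv2.imwrite("pics/f.png",d["frame"][:,:,::-1])
print(proj(d,[[.489,.263,.123],[.489,.263,.09]]))
inc((.489,.263,.092),92.5)
inc((.489,.263,.092),92.5)
E
```

```text
[[255.1421251  217.39196181]
 [255.45029129 201.12971333]]
t 3.8 pos [0.4904 0.26   0.1501] yaw 92.17 w 0.0867 q [ 16.  17. -54. 101.  14.  70. -39.] F [-0.4  0.1  0.7]
-> [ 0.0124 -0.0052  0.2323] -0.0018
t 3.8 pos [0.4904 0.26   0.1501] yaw 92.17 w 0.0867 q [ 16.  17. -54. 101.  14.  70. -39.] F [-0.4  0.1  0.7]
-> [ 0.0124 -0.0052  0.2323] -0.0018
```

View pics/f.png

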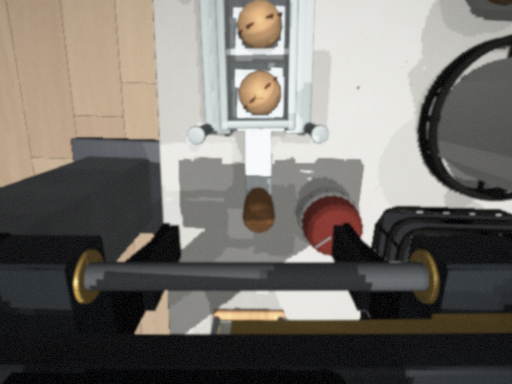

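The knob spans rows 188–232 at column 259, with its top near (259,217) as predicted; I'll go straight down and close.

Emit:
carry_out:
  increments:
    - [[0,0.004,0.1],0]
    - [[0,0.004,0.2],0]
    - [[0,0.004,0.232],0]
    - [[0,0.004,0.232],0]
    - [[0,0.004,0.232],0]

```text
t: 4.3
ee_pos: [0.4922, 0.2618, 0.0938]
tool_rot: [[-0.039, 0.999, 0.002], [0.999, 0.039, 0.001], [0.001, 0.002, -1.0]]
wrist_force: [0.2, -0.5, 0.1]
grip_width: 0.087
grip_force: 0.0
```

Emit:
carry_out:
  increments:
    - [[0,0,0],0]
    - [[0,0,0],0]
    - [[0,0,0],0]
    - [[0,0,0],0]
    - [[0,0,0],0]
  jaw: 1
  force: 35

```text
t: 4.8
ee_pos: [0.4911, 0.2612, 0.0921]
tool_rot: [[-0.04, 0.999, 0.0], [0.999, 0.04, -0.0], [-0.0, 0.0, -1.0]]
wrist_force: [0.3, -0.9, 0.0]
grip_width: 0.055
grip_force: 0.0
```

Emit:
carry_out:
  increments:
    - [[0,0,0],0]
    - [[0,0,0],0]
    - [[0,0,0],0]
    - [[0,0,0],0]
    - [[0,0,0],0]

```text
t: 5.3
ee_pos: [0.4909, 0.2612, 0.092]
tool_rot: [[-0.04, 0.999, -0.001], [0.999, 0.04, -0.0], [-0.0, -0.001, -1.0]]
wrist_force: [-0.6, 0.2, 0.1]
grip_width: 0.021
grip_force: 35.0
```

Emit:
carry_out:
  increments:
    - [[0,0,0],0]
    - [[0,0,0],0]
    - [[0,0,0],0]
    - [[0,0,0],0]
    - [[0,0,0],0]

```text
t: 5.8
ee_pos: [0.4909, 0.2612, 0.092]
tool_rot: [[-0.04, 0.999, -0.0], [0.999, 0.04, -0.0], [-0.0, -0.0, -1.0]]
wrist_force: [-1.7, -0.1, 1.2]
grip_width: 0.021
grip_force: 35.0
```

```bash
python3 - <<'E'
from plant import capture
from h import *
d=capture("wrist");cv2.imwrite("pics/g.png",d["frame"][:,:,::-1])
inc((.489,.263,.092),92.5)
E
```

```text
t 5.85 pos [0.4909 0.2612 0.0919] yaw 92.28 w 0.0209 q [ 14.  21. -52. 104.  18.  64. -42.] F [-1.8 -0.6  1. ]
-> [ 0.0075 -0.0072 -0.0002] -0.0012
```

View pics/g.png

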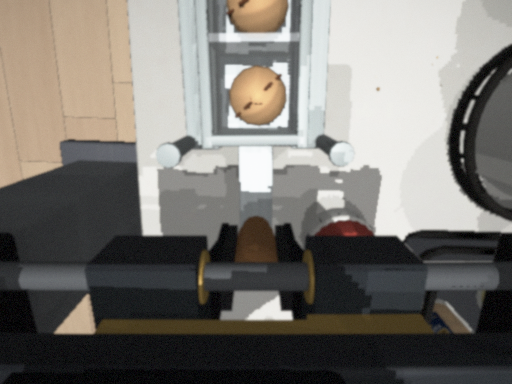

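The knob at (257,240) is gripped between the pads; the width reads 21 mm. Pulling about 86 mm.

Emit:
carry_out:
  increments:
    - [[-0.03,0,0],0]
    - [[-0.065,0,0],0]
    - [[-0.1,0,0],0]
    - [[-0.135,0,0],0]
    - [[-0.172,0,0],0]

```text
t: 6.35
ee_pos: [0.493, 0.2172, 0.092]
tool_rot: [[-0.039, 0.999, 0.0], [0.999, 0.039, -0.0], [-0.0, 0.0, -1.0]]
wrist_force: [0.1, 2.0, -1.1]
grip_width: 0.0213
grip_force: 35.0
```

Emit:
carry_out:
  increments:
    - [[-0.035,0,0],0]
    - [[-0.07,0,0],0]
    - [[-0.11,0,0],0]
    - [[-0.145,0,0],0]
    - [[-0.172,0,0],0]

```text
t: 6.85
ee_pos: [0.495, 0.1741, 0.092]
tool_rot: [[-0.039, 0.999, 0.001], [0.999, 0.039, -0.0], [-0.0, 0.001, -1.0]]
wrist_force: [2.3, 2.0, -3.7]
grip_width: 0.0207
grip_force: 35.0
```

Emit:
carry_out:
  increments:
    - [[0,0,0],0]
    - [[0,0,0],0]
    - [[0,0,0],0]
    - [[0,0,0],0]
    - [[0,0,0],0]

```text
t: 7.35
ee_pos: [0.4949, 0.1753, 0.092]
tool_rot: [[-0.04, 0.999, 0.001], [0.999, 0.04, -0.0], [-0.0, 0.001, -1.0]]
wrist_force: [2.8, -1.5, -3.2]
grip_width: 0.0209
grip_force: 35.0
```

```bash
python3 - <<'E'
from plant import capture,boxes_of
from h import *
d=capture("wrist");s=capture("scene");t=capture("top")
a=cv2.resize(s["frame"][170:265,120:240],None,fx=3,fy=3,interpolation=cv2.INTER_CUBIC)
b=cv2.resize(t["frame"][165:225,135:245],(360,285),interpolation=cv2.INTER_CUBIC)
w=cv2.resize(d["frame"][:290],(720,290))
cv2.imwrite("pics/h.png",np.vstack([w,np.hstack([a,b])])[:,:,::-1])
for c in ("scene","wrist"):print(c,[(np.round(b["point"],3).tolist(),round(b["score"],2)) for b in boxes_of(c,"walnut_1")])
inc((.491,.1752,.092))
E
```

```text
scene [([0.485, 0.384, 0.032], 0.45)]
wrist []
t 7.6 pos [0.4949 0.1753 0.092 ] yaw 92.28 w 0.0211 q [ 24.  16. -52. 108.  14.  62. -31.] F [ 3.8 -0.2 -4.4]
-> [ 0.0002 -0.0154  0.0002] 0
```

View pics/h.png

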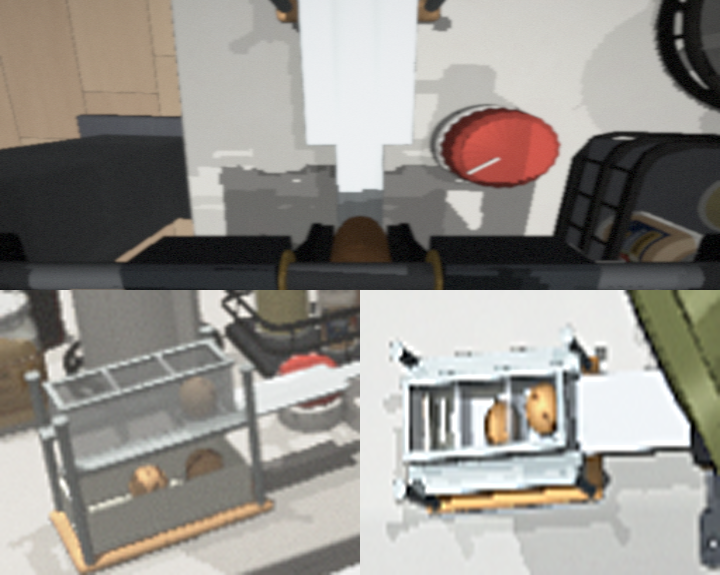

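Two walnuts lie in the dish (about (150,480) and (205,467) in the picture) and the third is still up in its chamber at (200,397). Pushing home.

Emit:
carry_out:
  increments:
    - [[0.03,0,0],0]
    - [[0.065,0,0],0]
    - [[0.1,0,0],0]
    - [[0.135,0,0],0]
    - [[0.172,0,0],0]

```text
t: 8.1
ee_pos: [0.4928, 0.2192, 0.092]
tool_rot: [[-0.04, 0.999, 0.0], [0.999, 0.04, -0.0], [-0.0, 0.0, -1.0]]
wrist_force: [4.3, -1.3, -2.7]
grip_width: 0.0212
grip_force: 35.0
```

Emit:
carry_out:
  increments:
    - [[0.035,0,0],0]
    - [[0.07,0,0],0]
    - [[0.11,0,0],0]
    - [[0.145,0,0],0]
    - [[0.172,0,0],0]

```text
t: 8.6
ee_pos: [0.4908, 0.2622, 0.092]
tool_rot: [[-0.04, 0.999, -0.0], [0.999, 0.04, 0.0], [0.0, -0.0, -1.0]]
wrist_force: [2.4, -2.3, -0.8]
grip_width: 0.0211
grip_force: 35.0
```

Emit:
carry_out:
  increments:
    - [[0.004,0,0],0]
    - [[0.008,0,0],0]
    - [[0.012,0,0],0]
    - [[0.012,0,0],0]
    - [[0.012,0,0],0]

```text
t: 9.1
ee_pos: [0.4907, 0.2639, 0.092]
tool_rot: [[-0.039, 0.999, -0.001], [0.999, 0.039, -0.0], [-0.0, -0.001, -1.0]]
wrist_force: [1.5, -1.4, -0.6]
grip_width: 0.021
grip_force: 35.0
```

Emit:
carry_out:
  increments:
    - [[0.004,0,0],0]
    - [[0.008,0,0],0]
    - [[0.012,0,0],0]
    - [[0.012,0,0],0]
    - [[0.012,0,0],0]

```text
t: 9.6
ee_pos: [0.4907, 0.264, 0.0919]
tool_rot: [[-0.038, 0.999, -0.002], [0.999, 0.038, -0.006], [-0.006, -0.002, -1.0]]
wrist_force: [-2.3, -7.9, 4.8]
grip_width: 0.0208
grip_force: 35.0
```

At the stop. Releasing and rising straight up.

Emit:
carry_out:
  increments:
    - [[-0.006,0,0],0]
    - [[-0.01,0,0],0]
    - [[-0.01,0,0],0]
    - [[-0.01,0,0],0]
    - [[-0.01,0,0],0]
  jaw: 0

```text
t: 10.1
ee_pos: [0.4908, 0.2652, 0.092]
tool_rot: [[-0.04, 0.999, -0.0], [0.999, 0.04, 0.0], [0.0, -0.0, -1.0]]
wrist_force: [0.1, -0.6, -0.4]
grip_width: 0.0529
grip_force: 0.0
```

Emit:
carry_out:
  increments:
    - [[0,0,0],0]
    - [[0,0,0],0]
    - [[0,0,0],0]
    - [[0,0,0],0]
    - [[0,0,0],0]

```text
t: 10.6
ee_pos: [0.491, 0.2647, 0.092]
tool_rot: [[-0.04, 0.999, -0.0], [0.999, 0.04, -0.0], [-0.0, -0.0, -1.0]]
wrist_force: [-0.4, 0.0, -0.1]
grip_width: 0.0859
grip_force: 0.0
```

Emit:
carry_out:
  increments:
    - [[0,0,-0.06],0]
    - [[0,0,-0.2],0]
    - [[0,0,-0.36],0]
    - [[0,0,-0.52],0]
    - [[0,0,-0.6],0]

```text
t: 11.1
ee_pos: [0.492, 0.2662, 0.247]
tool_rot: [[-0.04, 0.999, 0.005], [0.999, 0.04, 0.002], [0.002, 0.006, -1.0]]
wrist_force: [-0.6, 0.3, 0.1]
grip_width: 0.0873
grip_force: 0.0
```

Emit:
carry_out:
  increments:
    - [[-0.1,0,0],0]
    - [[-0.3,0,0],0]
    - [[-0.5,0,0],0]
    - [[-0.6,0,0],0]
    - [[-0.6,0,0],0]

```text
t: 11.6
ee_pos: [0.4977, 0.1097, 0.243]
tool_rot: [[-0.032, 0.999, 0.001], [0.999, 0.032, -0.003], [-0.003, 0.001, -1.0]]
wrist_force: [-0.8, 0.1, -0.1]
grip_width: 0.0877
grip_force: 0.0
```

```bash
python3 - <<'E'
from plant import capture,boxes_of
from h import *
s=capture("scene");t=capture("top")
a=cv2.resize(s["frame"][170:265,120:240],None,fx=3,fy=3,interpolation=cv2.INTER_CUBIC)
b=cv2.resize(t["frame"][165:225,135:245],(420,285),interpolation=cv2.INTER_CUBIC)
cv2.imwrite("pics/i.png",np.hstack([a,b])[:,:,::-1])
inc((.491,.1752,.092))
E
```

```text
t 11.7 pos [0.4971 0.1152 0.243 ] yaw 92.23 w 0.0873 q [ 33.   3. -51. 100.   3.  78. -16.] F [0.1 0.2 0.3]
-> [ 0.2408 -0.0156  0.6039] 0
```

View pics/i.png

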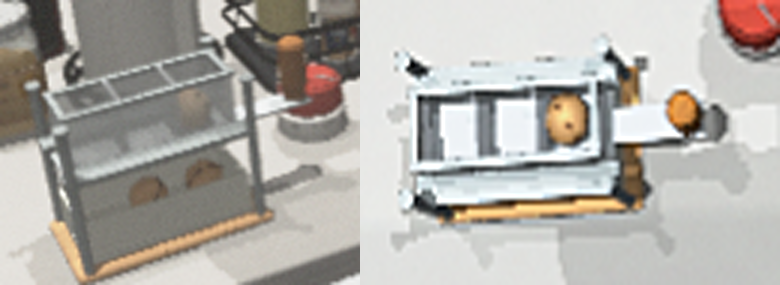

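The gate is home, with two walnuts in the dish ((148,190) and (203,175)) and the third in its chamber ((192,105)).

```bash
python3 -c "
from plant import manip;print(manip.finish_job())"
```

```text
the job is handed in; nothing more can be done
None
```

I dropped two walnuts into the dish, left the third up in its chamber, pushed the walnut gate home to its stop, never touched the hazelnut gate, and handed the job in at about 12 s; no verdict came back.

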